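# Hold back a sprung sleeve with reverse-action tweezers

## Task

Take the reverse-action tweezers off their parking post, squeeze them open round the spindle of the arbor with the spring-loaded sleeve and press the sleeve down gently (a spring force of about 16 N, never more than 24 N) until the groove it hides is level with the jaws. Let the tweezers close so that they grip in the groove, standing upright by themselves and holding the sleeve down, and let go. Leave everything else on the bench as it is.

Things in the scene. Friction and masses are not known exactly. Their poses are not given: they have to be found in the camera images.
- tweezers: Bare steel reverse-action tweezers, 142 mm tall, 0.14 kg, clipped upright on the post, jaws down. Origin: centre line, underside of the jaws; z up along them, x along the hinge pin, y the squeezing direction. The two halves hinge 60 mm above the origin (cheeks 24 mm wide in x). Squeezing the flats at the top parts the jaws; a spring shuts them when let go.
- flats (a point): Point between the two squeezing flats, 122 mm above the tweezers' origin. The flats are 22 mm wide in x and reach from 97 to 142 mm. Over their outer faces (along y) they are about 31 mm apart while parked, 38 mm when the jaws are empty, 16 mm fully squeezed, then parallel and on a stop. 8 N starts to squeeze them, about 16 N squeezes them fully.
- jaw_mouth (a point): Centre line of the tweezers midway in the thickness of the jaws, 2 mm above the tweezers' origin. The jaws are two V-shaped plates 4 mm thick, at +y and -y of here; fully open they leave a round space of 28 mm diameter, shut and empty 10 mm. 45 mm is free above the jaws' underside up to the hinge.
- jaw_a (a joint): Opening angle of the tweezers (rad), the same for both halves: 0 jaws shut and empty, about 0.03 gripping the 13 mm groove, about 0.06 on the 16 mm post, about 0.10 on the 20 mm spindle, 0.18 fully open.
- post: Fixed steel parking post; origin at the centre of its underside, z up. A round foot 60 mm across and 12 mm high, a 28 mm column up to 45 mm, then a 16 mm pin up to 76 mm. The tweezers' jaws rest on the column's top, round the pin.
- arbor: Fixed steel arbor; origin at the centre of its underside on the bench, z up. A round foot 72 mm across and 34 mm high with two short cross pins; out of it stands a 20 mm spindle with a dark sleeve 44 mm across, 31 mm long. The spindle's height is not measured: the sleeve's flat top is 75 to 99 mm above the origin, the spindle's free end 20 mm above the sleeve's top.
- arbor_axis (a point): On the arbor's axis 34 mm above its origin, top of the foot. The sleeve slides down against a spring: 6 N to begin, 1.5 N more per mm, stop after 13 mm. It hides a groove 8 mm high, 13 mm across, upper edge level with the raised sleeve's top. Open jaws pressing on the sleeve are level with the groove at 5.5 to 8 mm down (14 to 18 N); elsewhere they close on the 20 mm spindle and do not lock.
- spare_arbor: Bystander: loose plain stepped steel arbor, 50 mm across and 90 mm high, no sleeve; origin at the centre of its underside.
- wrench: Bystander: loose 170 mm wrench lying flat; origin at its underside.
- socket: Bystander: loose steel socket, 28 mm across, 34 mm high; origin at the centre of its underside.
- bolt: Bystander: loose hexagon bolt standing on its head, 22 mm across, 53 mm high; origin at the centre of its underside.
- carton: Bystander: loose closed white carton 50 x 110 x 45 mm; origin at the centre of its underside.
- carton_small: Bystander: loose closed white carton 45 x 90 x 40 mm; origin at the centre of its underside.
Things that resemble listed ones, but are neither listed nor needed, are in the scene too. What is shaped like the post but pink or yellow is not meant.

How it is judged:
On the way, in this order (a step that is already met when the one before it is completed fails the run):
1. the tweezers are off the post (distance between tweezers and post above 0.085 m), for 0.1 s.
2. the open tweezers stand round the arbor's spindle and press on the sleeve with more than 8 N (value of joint jaw_a above 0.12 rad and horizontal distance between jaw_mouth and arbor below 0.007 m and contact force between tweezers and arbor above 8 N), for 0.1 s.
At the end, for the whole second after the job is handed in: The tweezers grip in the arbor's groove (opening angle between 0.012 and 0.06 rad), their jaws centred on the spindle within 5 mm and 64 to 100 mm above the arbor's underside, upright within 0.15 rad, at rest, and so hold the sleeve down (value of joint jaw_a between 0.012 and 0.06 rad and horizontal distance between jaw_mouth and arbor below 0.005 m and z of jaw_mouth in the frame of arbor between 0.064 and 0.1 m and angle between tweezers's own z axis and vertical below 0.15 rad and linear speed of tweezers below 0.02 m/s); the robot touches nothing.
It fails at once if the open tweezers press on the arbor with more than 24 N (value of joint jaw_a above 0.12 rad and contact force between tweezers and arbor above 24 N).
It fails at once if the robot touches the arbor with more than 3 N (contact force between any of the fingers, the arm and arbor above 3 N).
It fails at once if a bystander is moved more than 20 mm (distance of any of spare_arbor, wrench, socket, bolt, carton, carton_small from where it was at the start of the episode above 0.02 m).
It also fails if it takes over 42 s, if anything falls off the work surface, if the arm or the gripper's body presses on something with over 40 N, if the wrist force passes 120 N, or if a joint passes its speed limit or range.

## Robot

A 6-joint arm with a two-finger parallel gripper is mounted at the origin on the work surface. World frame = base frame: x ahead of the robot, y to its left, z up, the work surface at z = 0. Lengths are in m, angles in rad, forces in N, time in s.
With the tool pointing down it reaches from about 0.35 to 0.85 m from the base axis. Payload 8.1 kg.
Tool frame: the origin (TCP) lies at the very end of the fingers, on their centre line; the grasp point (between the pads) lies 19 mm behind it (robot.pinch_z is the distance from the TCP to the grasp point, in m); x points along the fingers, z is the direction in which the jaws open and shut, and the axes are right-handed (so a half turn about x gives the same grasp; the last joint's range is limited). The gripper opens to 93 mm and grips with 3 to 60 N. Pads are 15 mm wide; open, the fingers measure 128 mm over their backs; the gripper's body (75 mm by 188 mm) begins 65 mm behind the grasp point.
Start: joints at [1.032, 0.13, 1.488, -0, 1.523, -0.085], TCP at [0.263, 0.539, 0.219] pointing down, gripper open.
Joint ranges: [-2.96, 2.96], [-0.89, 2.26], [0.02, 2.5], [-1.34, 4.48], [0, 2.73], [-2.66, 2.66]. Speed limits (rad/s): [2.39, 2.39, 2.79, 3.14, 3.14, 3.14].

## Interface

Orientations are given as a rotation vector (axis times angle).
In Python, from plant import robot, optics, ticket gives the robot as it stands.
- The arm moves only by the tool jog_arm, never from a script. Its argument "targets" is a list of rows, each a list of 7 numbers: the shift along the tool's x, y, z in cm, then the turn, a rotation vector about the tool's x, y, z in degrees, then the closure, from 0 (fully open) to 1 (shut). In form: [[dx, dy, dz, ax, ay, az, grip], ...]. A call has 1 to 5 rows; each row is the pose to reach, as a shift and turn from the pose measured when the call began, along the tool's axes at that moment; what a row does not reach only later rows make up. A row lasts 1/8 s, in which the tool goes at most 62.5 mm and 10.7 degrees, less where a joint would pass 70% of its speed; a pose out of reach is approached as far as the arm can. A call with a gripper value outside its range is refused whole. The fingers move at their own pace and stop on an object; "squeeze" is the grip in N (left out, the last holds). Time passes only in rows, so rows that repeat a pose let the fingers close. It gives the time, the measured TCP pose, the force and the opening at its end, in the units of the state.
- robot.read_state(): the state, without advancing time (a new reading comes with each control period).
- optics.read_camera(name): name is "scene" or "top"; returns a dict with "frame" (420x560x3 uint8, red, green, blue), "vertical_fov" (degrees; the focal length in pixels is half the picture's height over the tangent of half this angle, whatever the lens; pixels are square), "cx", "cy" (the principal point, pixels), "R" (3x3) and "t" (3): a world point X has camera coordinates R X + t. Camera axes: x right, y down, z forward; pixel columns grow to the right and rows downward; lengths in m; the calibration is good to about 2 mm. A picture is of the moment at which its call begins. There is no depth.
- ticket.close_job(): hands the job in, once; it reports no verdict.
The state is a dict: "t": time; "q": joint angles; "dq": joint speeds; "joint_torque": joint torques, N m; "tool_pos": TCP position; "orientation": TCP orientation; "force": force on the tool from outside, world axes, zero at the start; "wrist_torque": the same for the moment, N m; "opening": finger opening in m.
Only numpy, scipy, OpenCV 4.12 (cv2) and the standard library are available. Lean on these libraries where they do the work, as an engineer would, in place of code of your own. Each camera call takes 0.05 s, during which the arm holds its last target.

## Working session

There is one attempt and no reset: what is moved stays moved. The work goes in short steps, Python scripts to look and compute and a tool call to move; the robot and the scene stay as the last step left them, time stands still between calls to the robot, and variables do not carry over. Pictures are saved under pics/ and viewed, and the job is handed in when it is done.

Besides the shell and the picture viewer there is one more tool, called after ">>>" as name(argument=value, ...), one argument or row to a line, values as JSON. jog_arm: Moves the arm, as the interface text tells. Its arguments: {"type":"object","properties":{"targets":{"type":"array"},"squeeze":{"type":"number"}},"required":["targets"]}

```bash
ls; mkdir -p pics
python3 - <<'E'
from plant import robot, optics, ticket
import cv2,numpy as np
s=robot.read_state();print(s, robot.pinch_z)
for n in("scene","top"):
    c=optics.read_camera(n);cv2.imwrite(f"pics/{n}0.png",c["frame"][:,:,::-1])
    print(n,c["vertical_fov"],c["cx"],c["cy"],np.round(c["R"],4).tolist(),c["t"])
E
```

```text
pics
{'t': 0.0, 'q': array([ 1.03160592e+00,  1.31147510e-01,  1.48929401e+00,  9.19605709e-06,
        1.52298177e+00, -8.53848906e-02]), 'dq': array([ 0.0006626 ,  0.00064325, -0.00082001,  0.00043595,  0.00197919,
        0.00113909]), 'joint_torque': array([-1.18980474e-04, -5.59856629e+01, -4.91753161e+01,  7.67927477e-02,
        3.54787242e-02, -1.31928673e-04]), 'tool_pos': array([0.26270788, 0.53879479, 0.21758751]), 'orientation': array([-0.86965444,  1.39202528,  0.86829997]), 'force': array([-0.4079667 ,  0.51819064,  0.02429802]), 'wrist_torque': array([0.01208565, 0.03595512, 0.00103681]), 'opening': 0.09282370218888088} 0.0188
scene 48.50867418279309 286.35134238045885 213.03722345832378 [[0.4676, 0.8837, -0.0192], [0.5512, -0.3085, -0.7752], [-0.691, 0.3519, -0.6314]] [-0.28722741 -0.19198025  1.27653063]
top 52.344591081525664 286.60705717706963 205.9046586843224 [[-0.0125, -0.9986, -0.0505], [-0.9808, 0.0221, -0.1938], [0.1947, 0.0471, -0.9797]] [0.07113612 0.57763642 0.81247872]
```

View pics/scene0.png

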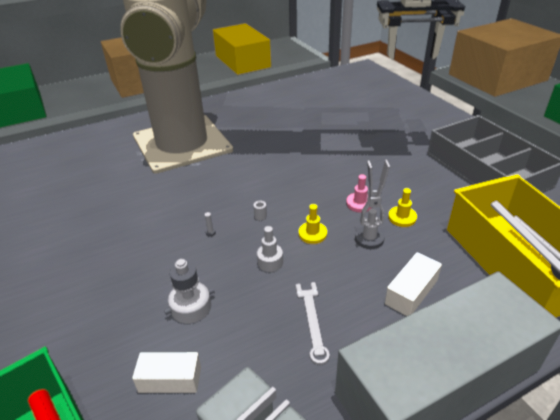

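View pics/top0.png

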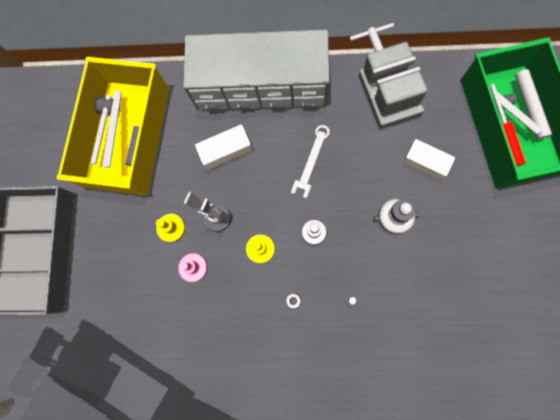

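The tweezers stand at scene (371,205), top (215,215). Post lookalikes are yellow at scene (313,225) and (404,208), and pink at (359,195); the tweezers' post is the dark-footed one at (370,238). The sleeved arbor is at scene (187,290), top (398,215). Its lookalike, the plain spare, is at scene (269,250). Next, close crops.

Run:
```python
import cv2,numpy as np
s=cv2.imread("pics/scene0.png");t=cv2.imread("pics/top0.png")
def c(im,x,y,w,h,k): return cv2.resize(im[y:y+h,x:x+w],None,fx=k,fy=k,interpolation=cv2.INTER_CUBIC)
a=np.hstack([c(s,335,150,66,100,6)[:, :396],c(s,155,245,66,100,6)])
cv2.imwrite("pics/cs.png",a)
b=np.hstack([c(t,170,180,66,66,6),c(t,365,180,66,66,6)])
cv2.imwrite("pics/ct.png",b)
```

```text
(no output)
```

View pics/cs.png

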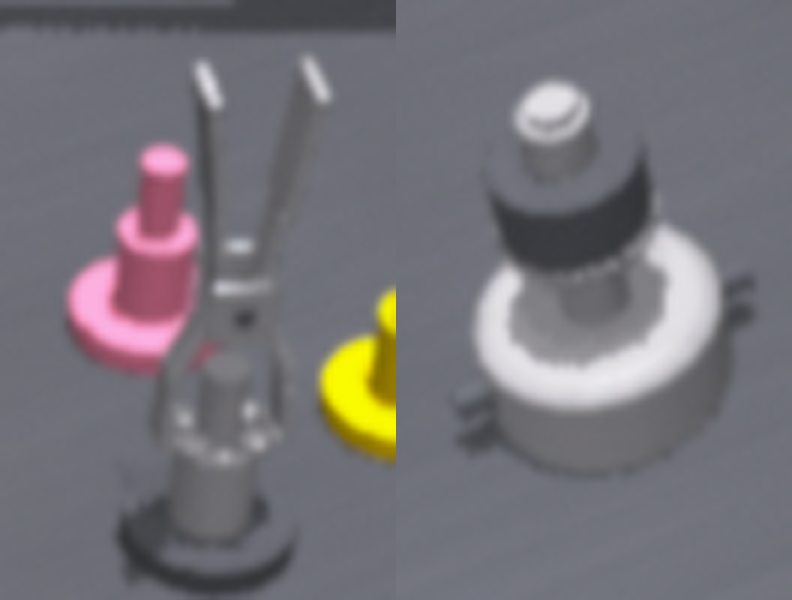

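View pics/ct.png

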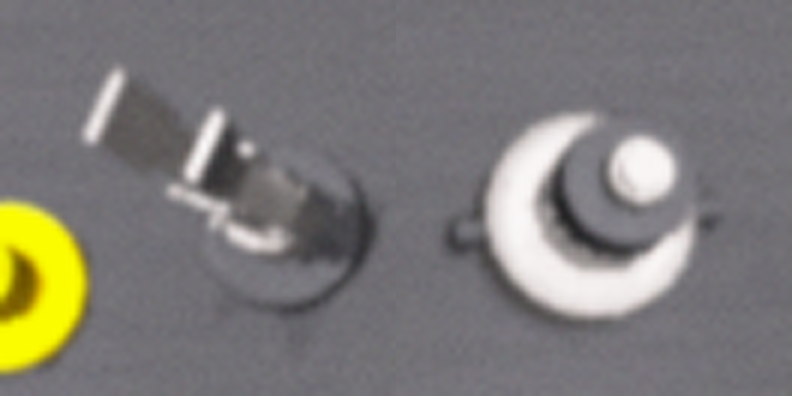

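```bash
cat > h.py <<'E'
import numpy as np,cv2
from plant import robot, optics, ticket
def cam(n):
    c=optics.read_camera(n);f=c["frame"].shape[0]/2/np.tan(np.radians(c["vertical_fov"]/2))
    c["K"]=np.array([[f,0,c["cx"]],[0,f,c["cy"]],[0,0,1]]);c["P"]=c["K"]@np.c_[c["R"],c["t"]];return c
def proj(c,X):
    X=np.atleast_2d(X);u=np.c_[X,np.ones(len(X))]@c["P"].T;return u[:,:2]/u[:,2:]
def tri(cs,ct,a,b):
    X=cv2.triangulatePoints(cs["P"],ct["P"],np.array(a,float).reshape(2,1),np.array(b,float).reshape(2,1)).ravel();X=X[:3]/X[3]
    return X,np.linalg.norm(proj(cs,X)[0]-a),np.linalg.norm(proj(ct,X)[0]-b)
def atz(c,p,z):
    d=c["R"].T@np.linalg.inv(c["K"])@np.array([*p,1.]);o=-c["R"].T@c["t"];return o+d*(z-o[2])/d[2]
def circ(x,y,z,r): 
    a=np.linspace(0,2*np.pi,60);return np.c_[x+r*np.cos(a),y+r*np.sin(a),0*a+z]
E
python3 - <<'E'
from h import *
cs,ct=cam("scene"),cam("top")
S=lambda x,y,ox,oy:(ox+x/6-.42,oy+y/6-.42)
# flats corners
e={}
sc={'L':[(203,65),(216,106)],'R':[(306,60),(323,100)]}
tp=[[(120,70),(92,140)],[(218,112),(192,180)]]
for k,v in sc.items():
    m=np.mean(v,0)
    for j,w in enumerate(tp):
        print(k,j,tri(cs,ct,S(*m,335,150),S(*np.mean(w,0),170,180)), [atz(ct,S(*p,170,180),.187).round(4) for p in w],[atz(cs,S(*p,335,150),.187).round(4) for p in v])
print("arbor top",tri(cs,ct,S(552-396,110,155,245),S(642-396,170,365,180)))
for z in (.095,.1,.105,.11,.115,.119): print(z,atz(cs,S(552-396,110,155,245),z)[:2],atz(ct,S(642-396,170,365,180),z)[:2])
# arbor foot top outer circle ctr in top view approx
print(atz(ct,S((484+695)/2-396,214,365,180),.034))
# post foot
print(atz(ct,S(287,228,170,180),.012), atz(cs,S(209,527,335,150),.012))
E
```

```text
L 0 (array([0.56502114, 0.21466539, 0.18864614]), np.float64(7.406149729518), np.float64(8.987645881097508)) [array([0.5834, 0.2258, 0.187 ]), array([0.5626, 0.2334, 0.187 ])] [array([0.5526, 0.2058, 0.187 ]), array([0.5728, 0.1961, 0.187 ])]
L 1 (array([0.56093392, 0.20132365, 0.1855108 ]), np.float64(0.5181592733936461), np.float64(0.6390182461639894)) [array([0.5701, 0.1964, 0.187 ]), array([0.55  , 0.2035, 0.187 ])] [array([0.5526, 0.2058, 0.187 ]), array([0.5728, 0.1961, 0.187 ])]
R 0 (array([0.57384766, 0.23089159, 0.18532551]), np.float64(0.4116197465990865), np.float64(0.506053619265817)) [array([0.5834, 0.2258, 0.187 ]), array([0.5626, 0.2334, 0.187 ])] [array([0.5657, 0.2346, 0.187 ]), array([0.5858, 0.2255, 0.187 ])]
R 1 (array([0.57062486, 0.21651985, 0.18422394]), np.float64(8.2233760788274), np.float64(10.277746970131656)) [array([0.5701, 0.1964, 0.187 ]), array([0.55  , 0.2035, 0.187 ])] [array([0.5657, 0.2346, 0.187 ]), array([0.5858, 0.2255, 0.187 ])]
arbor top (array([ 0.55967572, -0.16507085,  0.1108567 ]), np.float64(0.4170944739407495), np.float64(0.4260803970533269))
0.095 [ 0.54352475 -0.16182894] [ 0.56242349 -0.16950216]
0.1 [ 0.54872322 -0.16266222] [ 0.56148558 -0.16834195]
0.105 [ 0.5539217 -0.1634955] [ 0.56054767 -0.16718173]
0.11 [ 0.55912017 -0.16432878] [ 0.55960975 -0.16602152]
0.115 [ 0.56431865 -0.16516207] [ 0.55867184 -0.16486131]
0.119 [ 0.56847743 -0.16582869] [ 0.55792151 -0.16393314]
[ 0.5588973  -0.16485474  0.034     ]
[0.56572308 0.21285959 0.012     ] [0.57400325 0.21255149 0.012     ]
```

Check: the flats' centre is about (0.568, 0.215) at z 0.186, against 0.187 expected, with the squeeze direction at about 67°. The arbor axis is about (0.559, -0.165). The spindle end is 0.111, which puts the sleeve top at 0.091, within 75–99 mm. An overlay will verify this and give the first move.

```bash
cat >> h.py <<'E'
from scipy.spatial.transform import Rotation as Ro
def tgt(yaw):
    z=np.array([np.cos(yaw),np.sin(yaw),0]);x=np.array([0,0,-1.]);return np.c_[x,np.cross(z,x),z]
def rel(p,yaw):
    s=robot.read_state();A=Ro.from_rotvec(s["orientation"]).as_matrix()
    d=A.T@(np.array(p)-s["tool_pos"])*100;r=Ro.from_matrix(A.T@tgt(yaw)).as_rotvec(degrees=True)
    return d.round(2),r.round(2)
def zoom(c,u,v,w,h,k,pts,fn):
    im=cv2.resize(c["frame"][v:v+h,u:u+w,::-1],None,fx=k,fy=k,interpolation=cv2.INTER_CUBIC)
    for P,col in pts:
        q=((proj(c,P)-[u,v]+.5)*k).astype(int);cv2.polylines(im,[q.reshape(-1,1,2)],False,col,1)
    if fn: cv2.imwrite(fn,im)
    return im
E
python3 - <<'E'
from h import *
cs,ct=cam("scene"),cam("top")
x,y=.559,-.165
pa=[(circ(x,y,.034,.036),(0,0,255)),(circ(x,y,0,.036),(0,0,255)),(circ(x,y,.111,.010),(0,255,0)),(circ(x,y,.091,.022),(0,255,0)),(circ(x,y,.06,.022),(255,255,0))]
x,y=.568,.2145;a=np.radians(66.7);Y=np.array([np.cos(a),np.sin(a),0]);X=np.array([Y[1],-Y[0],0]);c0=np.array([x,y,.187])
pp=[(circ(x,y,.012,.03),(0,0,255)),(circ(x,y,.045,.014),(0,255,0))]+[(np.array([c0+s*.0155*Y-.011*X,c0+s*.0155*Y+.011*X]),(0,255,255)) for s in(-1,1)]
a=np.hstack([zoom(cs,335,150,66,100,6,pp,None),zoom(cs,155,245,66,100,6,pa,None)])
b=np.hstack([zoom(ct,170,180,66,66,6,pp,None),zoom(ct,365,180,66,66,6,pa,None)])
cv2.imwrite("pics/os.png",a);cv2.imwrite("pics/ot.png",b)
for yaw in (66.7,-113.3): print(rel([x,y,.28],np.radians(yaw)))
print(robot.read_state()["t"],Ro.from_rotvec(robot.read_state()["orientation"]).as_matrix().round(3))
E
```

```text
(array([ -6.17, -41.65, -15.81]), array([-2.7 , -0.04, -0.  ]))
(array([ -6.17, -41.65, -15.81]), array([ 1.773e+02, -0.000e+00,  6.000e-02]))
0.3 [[-0.    -0.899  0.438]
 [-0.001  0.438  0.899]
 [-1.     0.    -0.001]]
```

View pics/os.png

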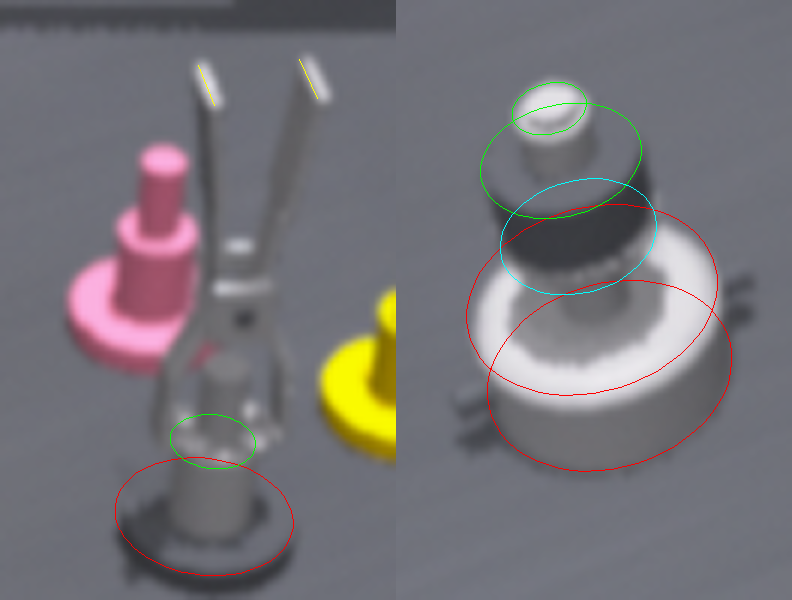

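View pics/ot.png

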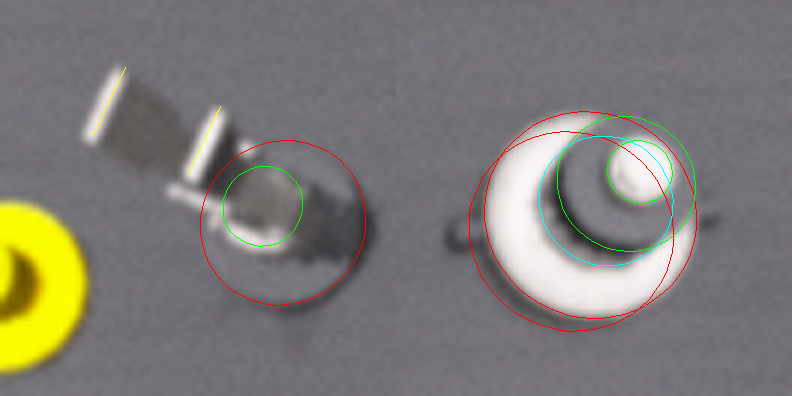

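The overlay fits the arbor within about 1–2 px in both views, and the flats likewise. Moving above the flats.

>>> jog_arm(
  targets=[
    [-6.17,-41.65,-15.81,-2.7,0,0,0],
    [-6.17,-41.65,-15.81,-2.7,0,0,0],
    [-6.17,-41.65,-15.81,-2.7,0,0,0],
    [-6.17,-41.65,-15.81,-2.7,0,0,0],
    [-6.17,-41.65,-15.81,-2.7,0,0,0],
  ],
)

```text
t: 0.92
tool_pos: [0.476, 0.312, 0.2617]
orientation: [-0.905, 1.375, 0.905]
force: [0.8, 0.7, 0.3]
opening: 0.0934
```

Run:
```python
from h import *
print(rel([.568,.2145,.28],np.radians(66.7)),robot.read_state()["tool_pos"])
```

```text
(array([ -1.82, -12.31,  -5.32]), array([ 0.01, -0.01,  0.01])) [0.47600484 0.31200493 0.26173524]
```

>>> jog_arm(
  targets=[
    [-1.82,-12.31,-5.32,0,0,0,0],
    [-1.82,-12.31,-5.32,0,0,0,0],
    [-1.82,-12.31,-5.32,0,0,0,0],
    [-1.82,-12.31,-5.32,0,0,0,0],
  ],
)

```text
t: 1.42
tool_pos: [0.5682, 0.214, 0.2797]
orientation: [-0.903, 1.376, 0.904]
force: [-0.3, -0.2, -0.3]
opening: 0.0929
```

Run:
```python
from h import *
s=robot.read_state();print(rel([.568,.2145,.149],np.radians(66.7)),s["tool_pos"],s["force"])
cs,ct=cam("scene"),cam("top")
T=s["tool_pos"]
a=np.radians(66.7);Y=np.array([np.cos(a),np.sin(a),0]);X=np.array([Y[1],-Y[0],0]);
pp=[(np.array([T+s*.0465*Y-.0075*X,T+s*.0465*Y+.0075*X]),(0,0,255)) for s in(-1,1)]
cv2.imwrite("pics/p1.png",np.hstack([zoom(cs,310,70,130,130,3,pp,None),zoom(ct,120,110,130,130,3,pp,None)]))
```

```text
(array([13.07,  0.03,  0.04]), array([-0.09, -0.02, -0.03])) [0.56821403 0.21403111 0.27968367] [-0.25080129 -0.1585465  -0.32830665]
```

View pics/p1.png

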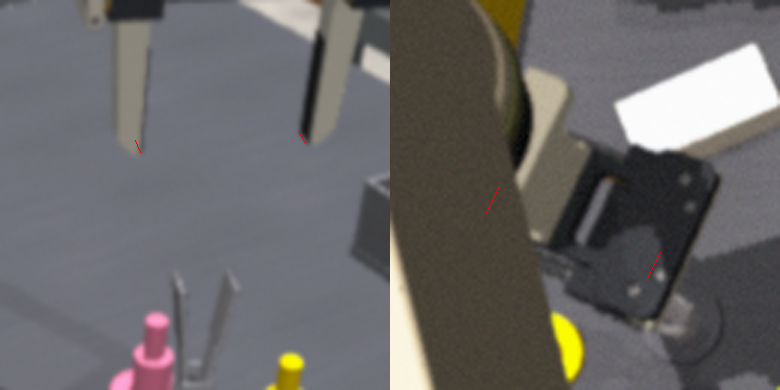

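The red pad-tip marks land on the fingers, so the calibration agrees with the arm. The open fingers straddle the flats. Going down.

>>> jog_arm(
  targets=[
    [6,0,0,0,0,0,0],
    [12,0,0,0,0,0,0],
    [13.05,0,0,0,0,0,0],
    [13.05,0,0,0,0,0,0],
  ],
)

```text
t: 2.02
tool_pos: [0.5665, 0.2166, 0.1499]
orientation: [-0.906, 1.375, 0.907]
force: [0.7, 0.2, 1.6]
opening: 0.0929
```

Run:
```python
from h import *
s=robot.read_state();print(s["tool_pos"],s["force"],rel([.568,.2145,.149],np.radians(66.7)))
cs=cam("scene")
cv2.imwrite("pics/p2.png",zoom(cs,310,110,130,140,4,[],None))
```

```text
[0.56653252 0.21659273 0.14988192] [0.66541679 0.24061951 1.60224981] (array([ 0.09, -0.22, -0.13]), array([ 0.15, -0.02, -0.06]))
```

View pics/p2.png

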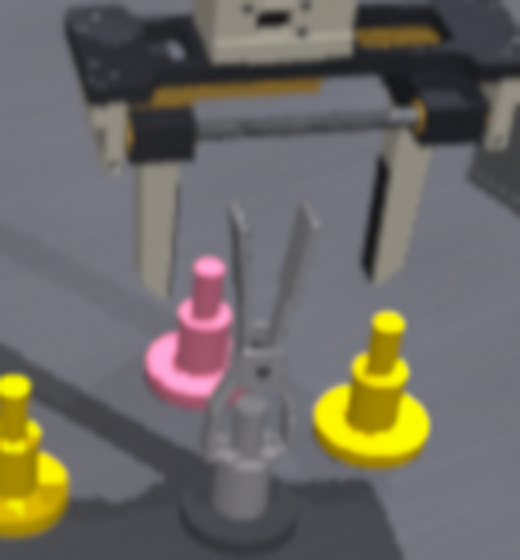

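>>> jog_arm(
  targets=[
    [0.1,-0.2,-0.1,0,0,0,0.5],
    [0.1,-0.2,-0.1,0,0,0,0.7],
    [0.1,-0.2,-0.1,0,0,0,1],
    [0.1,-0.2,-0.1,0,0,0,1],
    [0.1,-0.2,-0.1,0,0,0,1],
  ],
  squeeze=45,
)

```text
t: 2.7
tool_pos: [0.5693, 0.2149, 0.1506]
orientation: [-0.906, 1.372, 0.906]
force: [-0.1, 0.8, 0.1]
opening: 0.0476
```

Run:
```python
from h import *
s=robot.read_state();print(s["tool_pos"],s["force"],s["opening"],rel([.568,.2145,.149],np.radians(66.7)))
cs=cam("scene")
cv2.imwrite("pics/p3.png",zoom(cs,310,110,130,140,4,[],None))
```

```text
[0.56926022 0.21489818 0.15062274] [-0.10940592  0.7957922   0.1416509 ] 0.047563126864021525 (array([ 0.16,  0.1 , -0.09]), array([0.12, 0.09, 0.07]))
```

View pics/p3.png

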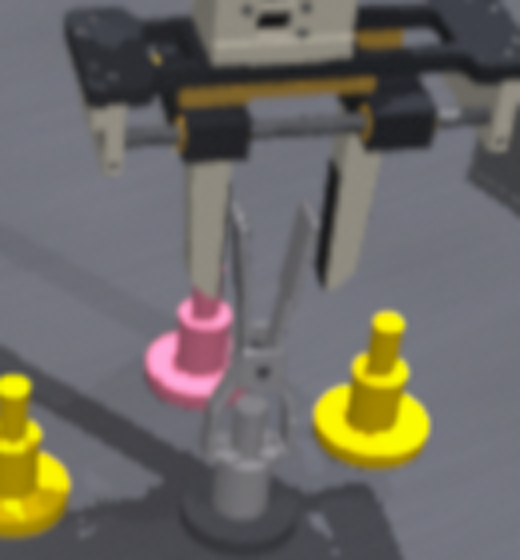

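>>> jog_arm(
  targets=[
    [0,0,0,0,0,0,1],
    [0,0,0,0,0,0,1],
    [0,0,0,0,0,0,1],
    [0,0,0,0,0,0,1],
    [0,0,0,0,0,0,1],
  ],
  squeeze=45,
)

```text
t: 3.38
tool_pos: [0.569, 0.2148, 0.1503]
orientation: [-0.906, 1.373, 0.906]
force: [-0.2, 0.3, -0.6]
opening: 0.0149
```

Run:
```python
from h import *
s=robot.read_state();print(s["tool_pos"],s["force"],s["opening"],rel([.568,.2145,.149],np.radians(66.7)))
cs=cam("scene")
cv2.imwrite("pics/p4.png",zoom(cs,310,110,130,140,4,[],None))
```

```text
[0.56903657 0.21478969 0.15025738] [-0.2073776   0.25638563 -0.59692933] 0.014855544631676714 (array([ 0.13,  0.08, -0.07]), array([0.12, 0.06, 0.04]))
```

View pics/p4.png

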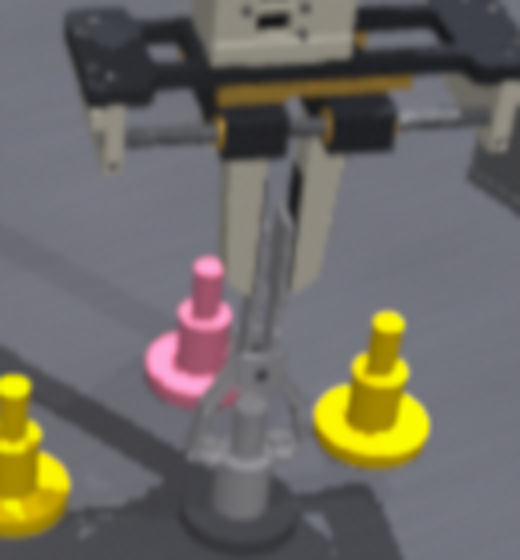

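The flats are fully squeezed (opening 14.9 mm) and the jaws are spread around the pin. Lifting.

>>> jog_arm(
  targets=[
    [-1,0,0,0,0,0,1],
    [-3,0,0,0,0,0,1],
    [-6,0,0,0,0,0,1],
    [-10.5,0,0,0,0,0,1],
    [-10.5,0,0,0,0,0,1],
  ],
)

```text
t: 4.05
tool_pos: [0.5716, 0.2155, 0.2626]
orientation: [-0.907, 1.362, 0.902]
force: [0.3, 0.2, -1.3]
opening: 0.0149
```

Run:
```python
from h import *
s=robot.read_state();print(s["tool_pos"],s["force"],s["opening"],s["wrist_torque"],s["q"])
for yaw in (66.7,30,0,-20): print(yaw,rel([.560,-.165,.2573],np.radians(yaw)))
cs=cam("scene")
cv2.imwrite("pics/p5.png",zoom(cs,310,60,130,190,3,[],None))
```

```text
[0.57160342 0.21548937 0.26260186] [ 0.2742493   0.23082277 -1.34698406] 0.01493001093082501 [ 0.01477629  0.01258104 -0.00674949] [ 2.76412128e-01  1.33731298e-01  1.40508070e+00  3.06631823e-04
  1.59108635e+00 -8.89878401e-01]
66.7 (array([  0.38, -13.9 , -35.44]), array([0.12, 0.44, 0.51]))
30 (array([  0.38, -13.9 , -35.44]), array([36.82,  0.58,  0.35]))
0 (array([  0.38, -13.9 , -35.44]), array([66.82,  0.68,  0.2 ]))
-20 (array([  0.38, -13.9 , -35.44]), array([8.682e+01, 7.300e-01, 8.000e-02]))
```

View pics/p5.png

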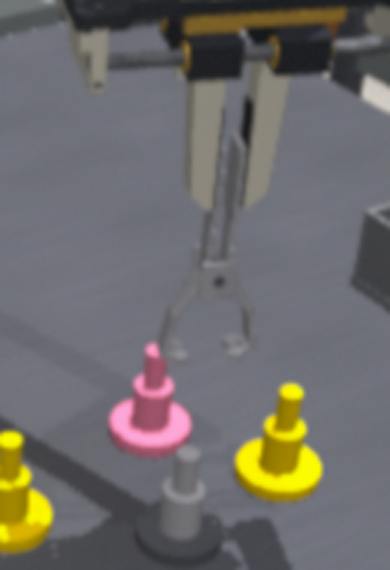

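>>> jog_arm(
  targets=[
    [0,-3,-8,0,0.4,0.5,1],
    [0,-6,-16,0,0.4,0.5,1],
    [0,-8,-21,0,0.4,0.5,1],
    [0,-10.5,-27,0,0.4,0.5,1],
    [0.1,-12.8,-32.5,0,0.4,0.5,1],
  ],
)

```text
t: 4.72
tool_pos: [0.5598, -0.0993, 0.2573]
orientation: [-0.905, 1.378, 0.909]
force: [0.2, 0.1, -1.6]
opening: 0.0149
```

Run:
```python
from h import *
s=robot.read_state();print(s["tool_pos"],s["force"],s["opening"])
print(rel([.560,-.165,.2573],np.radians(66.7)))
```

```text
[ 0.5598352  -0.09932237  0.25730275] [ 0.16627447  0.09972975 -1.64490148] 0.014912836019572646
(array([ 0.  , -2.6 , -6.03]), array([ 0.13, -0.12, -0.24]))
```

>>> jog_arm(
  targets=[
    [0,-1.3,-3,0.1,-0.1,-0.2,1],
    [0,-2.3,-5.3,0.1,-0.1,-0.2,1],
    [0,-2.6,-6.03,0.1,-0.1,-0.2,1],
    [0,-2.6,-6.03,0.1,-0.1,-0.2,1],
  ],
)

```text
t: 5.22
tool_pos: [0.5598, -0.1647, 0.2568]
orientation: [-0.904, 1.376, 0.906]
force: [0.3, 0.4, -2.2]
opening: 0.0154
```

```bash
cat >> h.py <<'E'
def draw(fn,x=.559,y=-.165,off=0.):
    s=robot.read_state();cs,ct=cam("scene"),cam("top")
    A=Ro.from_rotvec(s["orientation"]).as_matrix();T=s["tool_pos"]+A[:,1]*off;dn=A[:,0]
    a=s
    p=[(np.array([T-.02*dn,T+.104*dn]),(0,0,255)),(circ(x,y,.111,.01),(0,255,0)),(circ(x,y,.091,.022),(0,255,0)),
       (np.array([[x,y,.034],[x,y,.2]]),(0,255,0))]
    o=T+.104*dn; th=np.linspace(0,2*np.pi,50)
    p.append((o+.014*np.cos(th)[:,None]*A[:,1]+.014*np.sin(th)[:,None]*A[:,2],(0,0,255)))
    u,v=proj(cs,[[x,y,.12]])[0].astype(int)
    i1=zoom(cs,u-45,max(v-85,0),100,140,4,[],None);i2=zoom(cs,u-45,max(v-85,0),100,140,4,p,None)
    cv2.imwrite(fn,np.hstack([i1,i2]));u,v=proj(ct,[[x,y,.12]])[0].astype(int)
    cv2.imwrite(fn[:-4]+"t.png",np.hstack([zoom(ct,u-50,v-50,100,100,4,[],None),zoom(ct,u-50,v-50,100,100,4,p,None)]))
    print(s["t"],s["tool_pos"],s["force"],s["opening"])
E
python3 - <<'E'
from h import *
draw("pics/p6.png")
E
```

```text
5.225 [ 0.55975664 -0.16470141  0.25678412] [ 0.33354396  0.44356543 -2.20673434] 0.015357025660681048
```

View pics/p6.png

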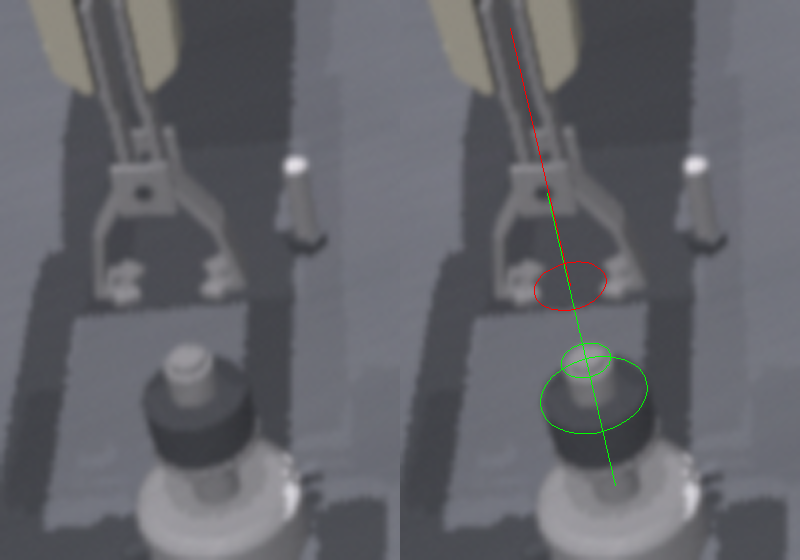

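View pics/p6t.png

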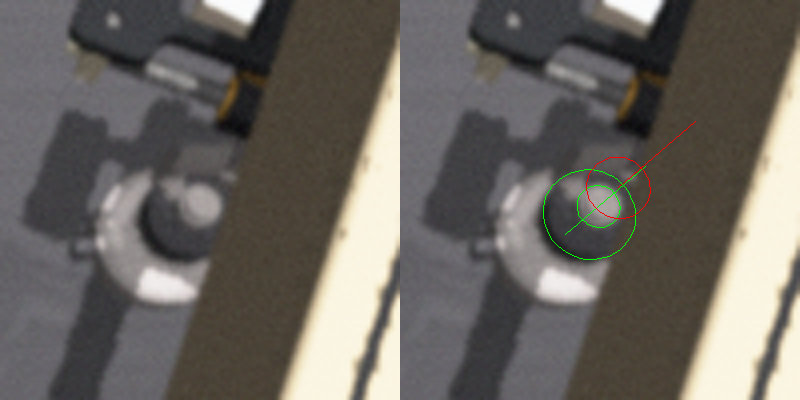

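Run:
```python
from h import *
s=robot.read_state();cs,ct=cam("scene"),cam("top")
A=Ro.from_rotvec(s["orientation"]).as_matrix();T=s["tool_pos"];dn=A[:,0]
u,v=proj(cs,[[.559,-.165,.12]])[0].astype(int);o=np.array([u-45,v-85])
O=T+.1053*dn
for n,P in dict(hinge=O-.06*dn-.012*A[:,1],org=O,mouth4=O-.004*dn,origin_yoff=O+.003*A[:,1],zoff=O+.003*A[:,2],tip=O+.003*dn).items(): print(n,((proj(cs,P)[0]-o+.5)*8).round(1))
print(A.round(4))
im=zoom(cs,u-30,v-35,60,70,8,[],"pics/p7.png"); print(u,v,'p7 offset vs o: sub',(15*8,50*8))
print(((proj(cs,np.array([.559,-.165,.111]))[0]-o+.5)*8))
cv2.imwrite("pics/p8.png",zoom(ct,*(proj(ct,O)[0].astype(int)-[30,30]),50,60,8,[(circ(.559,-.165,.111,.01),(0,255,0))],None))
```

```text
hinge [285.  381.6]
org [346.  575.1]
mouth4 [342.6 560.2]
origin_yoff [347.6 564.8]
zoff [361.4 574. ]
tip [348.6 586.2]
[[-1.000e-03 -9.190e-01  3.942e-01]
 [ 6.000e-04  3.942e-01  9.190e-01]
 [-1.000e+00  1.200e-03  1.000e-04]]
179 258 p7 offset vs o: sub (120, 400)
[372.49761379 720.61361672]
```

View pics/p7.png

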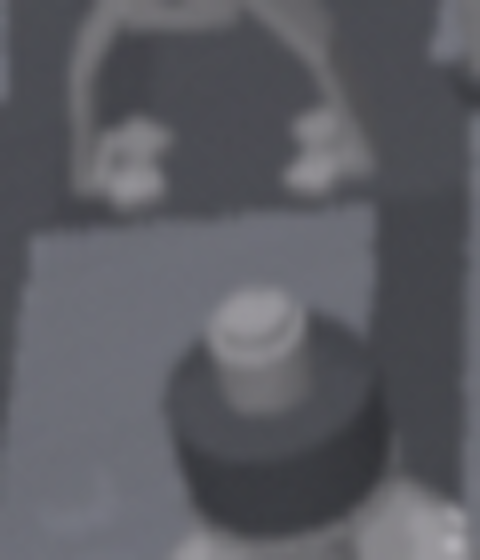

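View pics/p8.png

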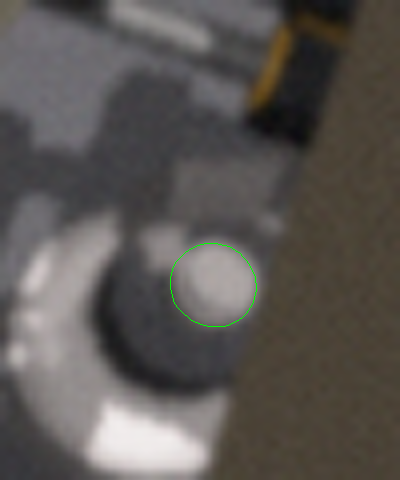

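Relative to the spindle end, the jaws are centred within about 1 mm in the scene view. Going down to just above the spindle end.

>>> jog_arm(
  targets=[
    [1.2,0,0,0,0,0,1],
    [2.4,0,0,0,0,0,1],
    [3.2,0,0,0,0,0,1],
    [3.2,0,0,0,0,0,1],
  ],
)

```text
t: 5.92
tool_pos: [0.5595, -0.1635, 0.2239]
orientation: [-0.904, 1.376, 0.908]
force: [0.6, -0.0, -0.9]
opening: 0.0147
```

Run:
```python
from h import *
s=robot.read_state();cs=cam("scene");print(s["tool_pos"],s["force"],s["opening"],rel([.5597,-.1648,.2238],np.radians(66.7)))
u,v=proj(cs,[[.559,-.165,.12]])[0].astype(int)
zoom(cs,u-35,v-50,70,70,8,[],"pics/p9.png")
```

```text
[ 0.5594647  -0.16352895  0.22388598] [ 0.61115232 -0.00409468 -0.88661492] 0.014731262871155925 (array([ 0.09, -0.03, -0.11]), array([ 0.11, -0.  , -0.1 ]))
```

View pics/p9.png

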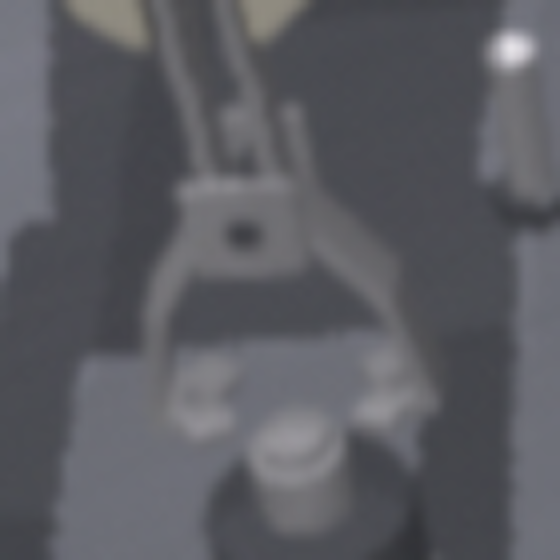

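>>> jog_arm(
  targets=[
    [0,-0.12,-0.13,0,0,0,1],
    [0,-0.12,-0.13,0,0,0,1],
    [0.4,-0.12,-0.13,0,0,0,1],
    [0.4,-0.12,-0.13,0,0,0,1],
  ],
)

```text
t: 6.48
tool_pos: [0.5602, -0.1653, 0.2202]
orientation: [-0.905, 1.375, 0.908]
force: [0.7, -0.5, -0.9]
opening: 0.0146
```

```bash
cat >> h.py <<'E'
def look(fn):
    s=robot.read_state();cs=cam("scene");print(s["t"],s["tool_pos"].round(5),s["force"].round(2),s["wrist_torque"].round(3),s["opening"],rel([.560,-.1648,.2],np.radians(66.7)))
    u,v=proj(cs,[[.559,-.165,.12]])[0].astype(int)
    im=zoom(cs,u-35,v-45,70,70,8,[],None);im=cv2.convertScaleAbs(im,alpha=1.7,beta=-80);cv2.imwrite(fn,im)
E
python3 -c "
from h import *
look('pics/p10.png')"
```

```text
6.475 [ 0.5602  -0.16533  0.22025] [ 0.75 -0.47 -0.87] [ 0.012 -0.015  0.006] 0.014582815465717002 (array([2.05, 0.04, 0.04]), array([ 0.11, -0.01, -0.13]))
```

View pics/p10.png

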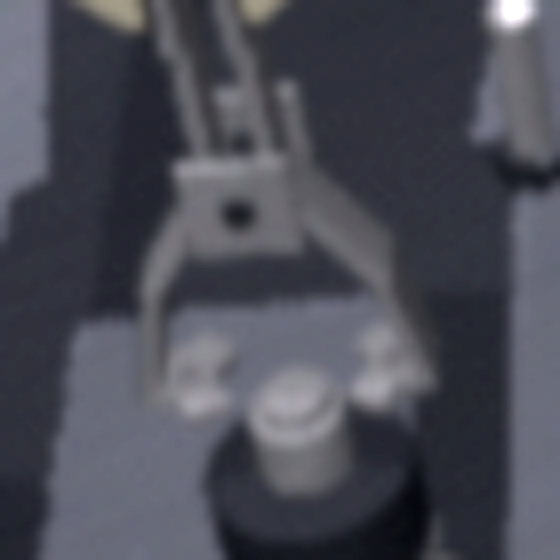

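>>> jog_arm(
  targets=[
    [0.3,-0.08,0.03,0,0,0,1],
    [0.6,-0.08,0.03,0,0,0,1],
    [1.0,-0.08,0.03,0,0,0,1],
    [1.0,-0.08,0.03,0,0,0,1],
  ],
)

```text
t: 7.02
tool_pos: [0.5608, -0.1652, 0.2098]
orientation: [-0.904, 1.376, 0.909]
force: [0.7, 0.0, -2.2]
opening: 0.0147
```

```bash
python3 -c "
from h import *
look('pics/p11.png')"
```

```text
7.025 [ 0.56081 -0.16524  0.2098 ] [ 0.67  0.01 -2.2 ] [-0.076  0.047 -0.016] 0.014707811165399915 (array([1.01, 0.1 , 0.01]), array([ 0.11, -0.  , -0.17]))
```

View pics/p11.png

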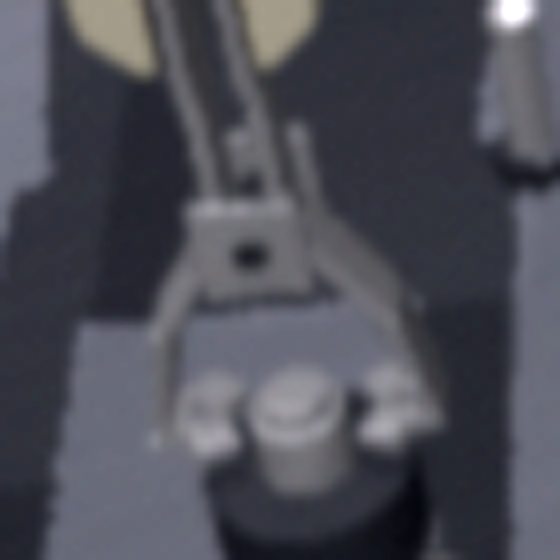

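The jaws now encircle the spindle end at (303,408) against (297,405), with no lateral load. Continuing down in small steps, watching force.

>>> jog_arm(
  targets=[
    [0.3,0,0,0,0,0,1],
    [0.6,0,0,0,0,0,1],
    [0.8,0,0,0,0,0,1],
    [0.8,0,0,0,0,0,1],
  ],
)

```text
t: 7.58
tool_pos: [0.5608, -0.1652, 0.2018]
orientation: [-0.904, 1.376, 0.909]
force: [-0.7, 0.3, -1.7]
opening: 0.0147
```

>>> jog_arm(
  targets=[
    [0.15,0,0,0,0,0,1],
    [0.3,0,0,0,0,0,1],
    [0.3,0,0,0,0,0,1],
  ],
)

```text
t: 7.95
tool_pos: [0.561, -0.1653, 0.1996]
orientation: [-0.905, 1.375, 0.908]
force: [-0.6, 0.1, 4.6]
opening: 0.0147
```

Contact at 6.2 N. Now small steps.

>>> jog_arm(
  targets=[
    [0.1,0,0,0,0,0,1],
    [0.2,0,0,0,0,0,1],
    [0.2,0,0,0,0,0,1],
    [0.2,0,0,0,0,0,1],
  ],
)

```text
t: 8.45
tool_pos: [0.5611, -0.1654, 0.1981]
orientation: [-0.905, 1.375, 0.907]
force: [-2.7, 0.6, 5.5]
opening: 0.0149
```

```bash
python3 -c "
from h import *
look('pics/p12.png')"
```

```text
8.45 [ 0.56115 -0.16535  0.19808] [-2.74  0.58  5.47] [ 0.203  0.604 -0.03 ] 0.014919591520486686 (array([-0.19,  0.13,  0.  ]), array([ 0.11, -0.  , -0.1 ]))
```

View pics/p12.png

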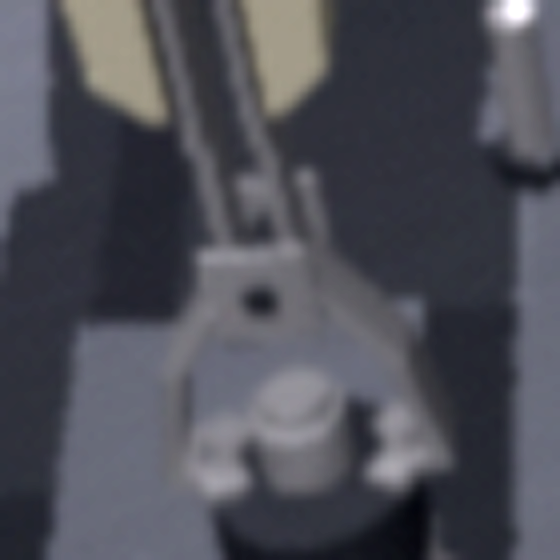

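A lateral force of -2.7 N in x has appeared. I'll shift along +tool y (-x) to relieve it.

>>> jog_arm(
  targets=[
    [0,0.08,0,0,0,0,1],
    [0,0.15,0,0,0,0,1],
    [0,0.15,0,0,0,0,1],
    [0,0.15,0,0,0,0,1],
  ],
)

```text
t: 9.0
tool_pos: [0.5605, -0.1651, 0.1988]
orientation: [-0.906, 1.374, 0.906]
force: [1.0, -0.1, 5.0]
opening: 0.0151
```

```bash
python3 -c "
from h import *
look('pics/p13.png')"
```

```text
9.0 [ 0.56049 -0.16507  0.19877] [ 0.97 -0.11  4.98] [-0.151 -0.275  0.046] 0.015065092848927262 (array([-0.12,  0.06,  0.  ]), array([ 0.11, -0.  ,  0.02]))
```

That was friction on the sleeve from about 0.6 mm of drift, and it is now near zero. Continuing to press.

>>> jog_arm(
  targets=[
    [0.1,0,0,0,0,0,1],
    [0.2,0,0,0,0,0,1],
    [0.3,0,0,0,0,0,1],
    [0.3,0,0,0,0,0,1],
    [0.3,0,0,0,0,0,1],
  ],
)

```text
t: 9.68
tool_pos: [0.5608, -0.1652, 0.1966]
orientation: [-0.907, 1.373, 0.905]
force: [-2.8, 1.4, 7.7]
opening: 0.0151
```

```bash
python3 -c "
from h import *
look('pics/p14.png')"
```

```text
9.675 [ 0.56076 -0.1652   0.1966 ] [-2.79  1.44  7.75] [0.113 0.484 0.034] 0.015122711333887082 (array([-0.34,  0.09,  0.01]), array([ 0.11, -0.  ,  0.07]))
```

View pics/p14.png

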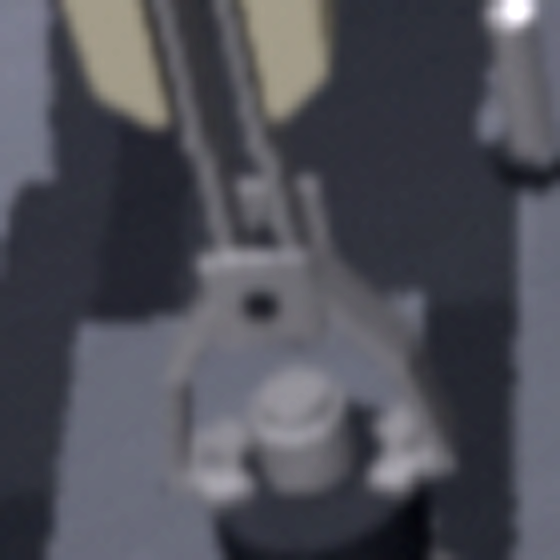

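>>> jog_arm(
  targets=[
    [0.1,0.06,0,0,0,0,1],
    [0.2,0.1,0,0,0,0,1],
    [0.3,0.1,0,0,0,0,1],
    [0.3,0.1,0,0,0,0,1],
    [0.3,0.1,0,0,0,0,1],
  ],
  squeeze=60,
)

```text
t: 10.35
tool_pos: [0.5605, -0.1651, 0.1951]
orientation: [-0.908, 1.372, 0.903]
force: [-1.4, -0.4, 11.0]
opening: 0.0143
```

```bash
python3 -c "
from h import *
look('pics/p15.png')"
```

```text
10.35 [ 0.56054 -0.16509  0.19513] [-1.36 -0.45 10.95] [ 0.137  0.516 -0.001] 0.014300332483769596 (array([-0.49,  0.06,  0.  ]), array([0.11, 0.  , 0.2 ]))
```

View pics/p15.png

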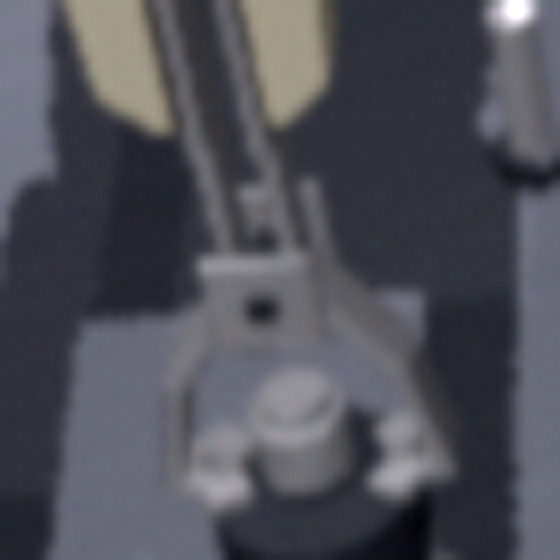

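>>> jog_arm(
  targets=[
    [0.1,0.03,0,0,0,0,1],
    [0.2,0.06,0,0,0,0,1],
    [0.3,0.06,0,0,0,0,1],
    [0.3,0.06,0,0,0,0,1],
    [0.3,0.06,0,0,0,0,1],
  ],
)

```text
t: 11.02
tool_pos: [0.5606, -0.1651, 0.1938]
orientation: [-0.909, 1.371, 0.902]
force: [-2.2, 0.4, 11.9]
opening: 0.014
```

>>> jog_arm(
  targets=[
    [0.1,0.03,0,0,0,0,1],
    [0.13,0.03,0,0,0,0,1],
    [0.13,0.03,0,0,0,0,1],
  ],
)

```text
t: 11.4
tool_pos: [0.5605, -0.1651, 0.194]
orientation: [-0.91, 1.37, 0.901]
force: [-3.7, 1.2, 11.9]
opening: 0.0145
```

```bash
python3 -c "
from h import *
look('pics/p16.png')"
```

```text
11.4 [ 0.56054 -0.16507  0.19402] [-3.72  1.16 11.91] [ 0.367  1.066 -0.024] 0.014481821838113385 (array([-0.6 ,  0.06,  0.  ]), array([0.11, 0.  , 0.38]))
```

View pics/p16.png

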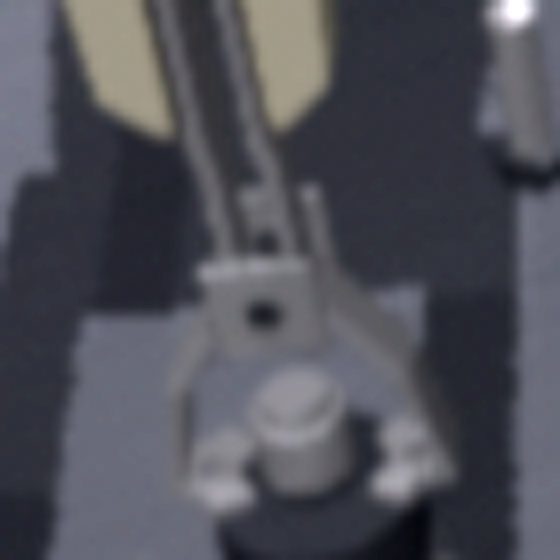

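>>> jog_arm(
  targets=[
    [0.1,0.03,0,0,0,0.2,1],
    [0.2,0.05,0,0,0,0.4,1],
    [0.3,0.05,0,0,0,0.4,1],
    [0.32,0.05,0,0,0,0.4,1],
    [0.32,0.05,0,0,0,0.4,1],
  ],
)

```text
t: 12.08
tool_pos: [0.5608, -0.1652, 0.1929]
orientation: [-0.908, 1.373, 0.904]
force: [-2.4, 0.9, 13.7]
opening: 0.0139
```

```bash
python3 -c "
from h import *
look('pics/p17.png')
for i in range(1): print(robot.read_state()['force'],robot.read_state()['wrist_torque'])"
```

```text
12.075 [ 0.56085 -0.16518  0.19287] [-2.36  0.89 13.7 ] [ 0.242  0.823 -0.017] 0.013898243492269428 (array([-0.71,  0.09,  0.  ]), array([0.11, 0.  , 0.13]))
[-2.12050695  2.15277617 13.60893101] [ 0.30623482  0.81975961 -0.01215758]
```

View pics/p17.png

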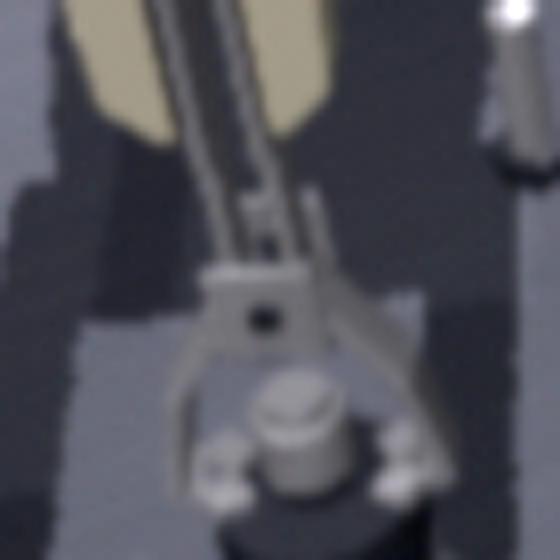

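>>> jog_arm(
  targets=[
    [0.1,0.03,0,0,0,0.2,1],
    [0.2,0.05,0,0,0,0.2,1],
    [0.23,0.05,0,0,0,0.2,1],
    [0.23,0.05,0,0,0,0.2,1],
  ],
)

```text
t: 12.62
tool_pos: [0.561, -0.1653, 0.1926]
orientation: [-0.907, 1.373, 0.905]
force: [-2.9, 0.9, 13.0]
opening: 0.0142
```

```bash
python3 -c "
from h import *
look('pics/p18.png')
print(robot.read_state()['force'],robot.read_state()['wrist_torque'])"
```

```text
12.625 [ 0.56104 -0.16525  0.19262] [-2.92  0.94 13.04] [ 0.338  0.963 -0.043] 0.014161748723605887 (array([-0.74,  0.11,  0.01]), array([ 0.11, -0.  ,  0.06]))
[-3.3500174   1.12271644 13.00804883] [0.29504409 0.99996392 0.00772004]
```

>>> jog_arm(
  targets=[
    [0.1,0.05,0,0,0,0.1,1],
    [0.2,0.1,0,0,0,0.1,1],
    [0.3,0.1,0,0,0,0.1,1],
    [0.3,0.1,0,0,0,0.1,1],
  ],
)

```text
t: 13.18
tool_pos: [0.5609, -0.1652, 0.1919]
orientation: [-0.908, 1.373, 0.905]
force: [-3.9, 0.7, 15.1]
opening: 0.0142
```

```bash
python3 -c "
from h import *
look('pics/p19.png')
print(robot.read_state()['force'],robot.read_state()['wrist_torque'])"
```

```text
13.175 [ 0.56093 -0.16523  0.1919 ] [-3.92  0.74 15.06] [ 0.335  0.954 -0.029] 0.014179313929880793 (array([-0.81,  0.1 ,  0.  ]), array([ 0.11, -0.  ,  0.12]))
[-3.76013881  0.73380468 14.85050649] [ 0.28536993  0.93037426 -0.00186833]
```

View pics/p19.png

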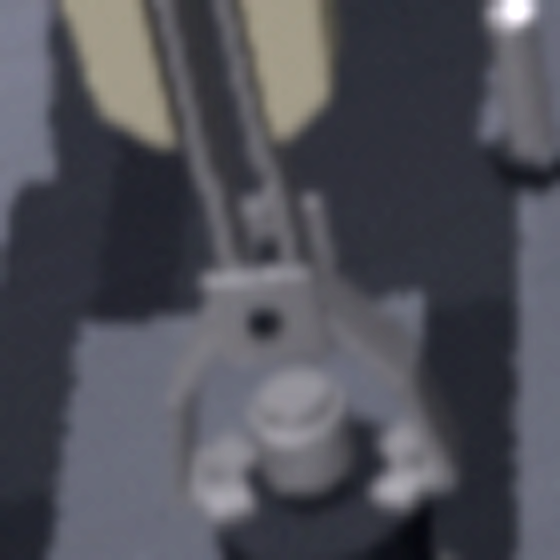

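Contact force is about 16.5 N, so the sleeve is about 7 mm down, inside 5.5–8. Holding the height and letting the tweezers close.

>>> jog_arm(
  targets=[
    [0.18,0.06,0,0,0,0,0],
    [0.18,0.06,0,0,0,0,0],
    [0.15,0.06,0,0,0,0,0],
    [0.1,0,0,0,0,0,0],
    [0,0,0,0,0,0,0],
  ],
)

```text
t: 13.85
tool_pos: [0.5604, -0.1651, 0.191]
orientation: [-0.907, 1.374, 0.906]
force: [0.4, 0.7, -0.7]
opening: 0.0596
```

```bash
python3 -c "
from h import *
look('pics/p20.png')
print(robot.read_state()['force'],robot.read_state()['wrist_torque'])"
```

```text
13.85 [ 0.56042 -0.16505  0.19099] [ 0.36  0.69 -0.73] [-0.034  0.057  0.042] 0.05958168562229485 (array([-0.87,  0.06,  0.  ]), array([ 0.12, -0.  ,  0.05]))
[-0.53120404 -0.53196996 -0.12619497] [ 0.01650547 -0.01753006 -0.00139296]
```

View pics/p20.png

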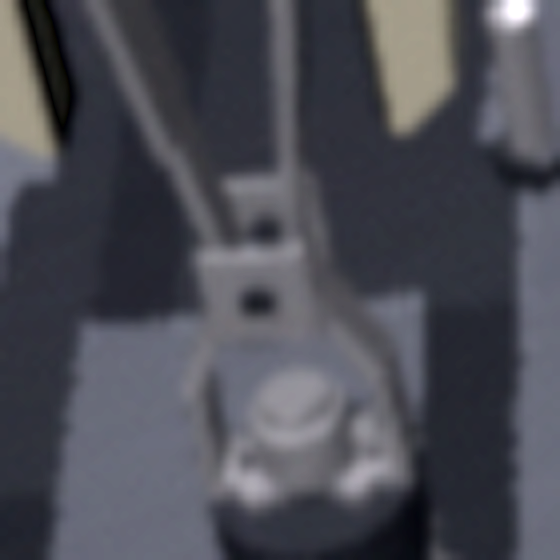

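The hinge has moved up by about 22 zoomed px (some 5 mm), so I'll check whether the tweezers locked.

Run:
```python
from h import *
s0=cv2.imread("pics/scene0.png")
cs=cam("scene")
u,v=proj(cs,[[.559,-.165,.12]])[0].astype(int)
c={"frame":s0[:,:,::-1]}
a=zoom(c,u-35,v-20,66,75,6,[],None);b=zoom(cs,u-35,v-20,66,75,6,[],None)
cv2.imwrite("pics/p21.png",cv2.convertScaleAbs(np.hstack([a,b]),alpha=1.6,beta=-60))
zoom(cs,u-55,v-110,110,140,4,[],"pics/p22.png")
```

```text
(no output)
```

View pics/p21.png

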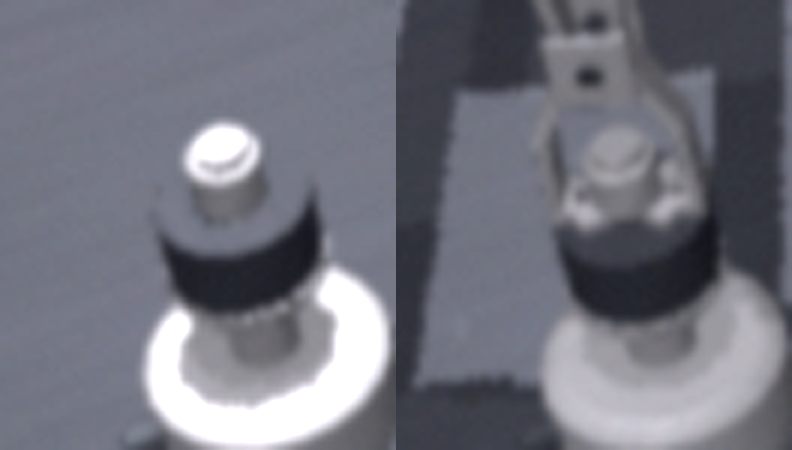

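View pics/p22.png

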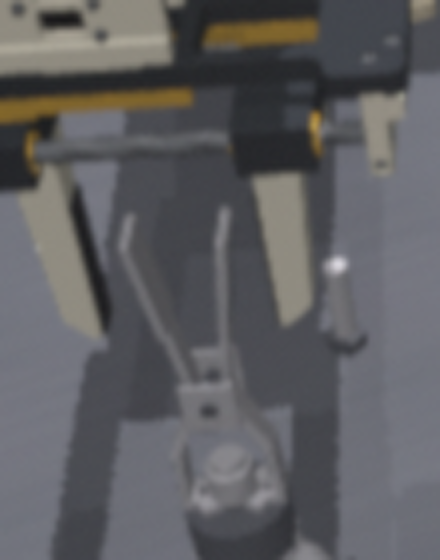

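Run:
```python
from h import *
cs=cam("scene");u,v=proj(cs,[[.559,-.165,.12]])[0].astype(int);o=np.array([u-55,v-110])
x,y=.560,-.165;A=tgt(np.radians(66.7))
for zo in (.085,.087,.091):
  f=lambda P:((proj(cs,P)[0]-o+.5)*4).round(1)
  t=np.array([x,y,zo+.142]);h=np.array([x,y,zo+.06])
  print(zo,"top",f(t),"flat±17",f(t+.016*A[:,2]),f(t-.016*A[:,2]),"hinge near/far",f(h-.012*A[:,1]),f(h+.012*A[:,1]),"end",f(np.array([x,y,.111])))
  print("top shift per .01 toward tooly",f(t+.01*A[:,1]))
zoom(cs,u-55,v-80,66,70,8,[],"pics/p23.png")
```

```text
0.085 top [175.8 239.5] flat±17 [219.5 236.7] [132.  242.3] hinge near/far [209.9 422.2] [216.1 380.7] end [227.  461.8]
top shift per .01 toward tooly [178.9 222.9]
0.087 top [174.8 235.2] flat±17 [218.6 232.4] [130.9 238. ] hinge near/far [209.1 418.5] [215.3 377.1] end [227.  461.8]
top shift per .01 toward tooly [178.  218.7]
0.091 top [172.8 226.7] flat±17 [216.8 223.9] [128.8 229.5] hinge near/far [207.3 411.1] [213.6 369.7] end [227.  461.8]
top shift per .01 toward tooly [176.  210.1]
```

View pics/p23.png

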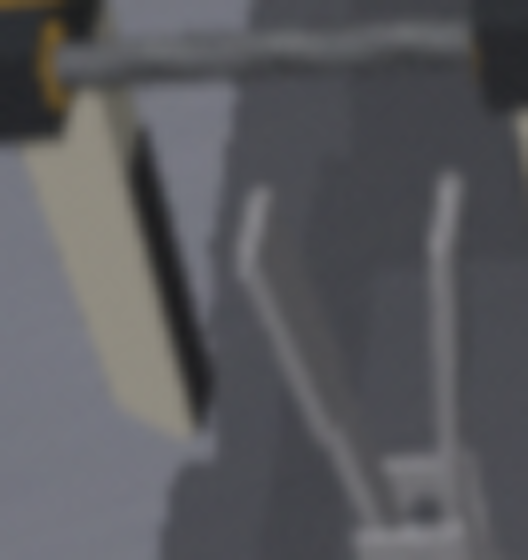

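The flats' tops at about (127,235) and (223,227) match an upright pose (predicted midpoint (175,235), measured (175,231)). Their spread of about 35–36 mm matches the 13 mm groove rather than the 20 mm spindle (26 mm). The sleeve is held about 4 mm down. So the tweezers are locked; opening fully and withdrawing straight up.

>>> jog_arm(
  targets=[
    [0,0,0,0,0,0,0],
    [0,0,0,0,0,0,0],
    [0,0,0,0,0,0,0],
    [-1,0,0,0,0,0,0],
    [-2,0,0,0,0,0,0],
  ],
)

```text
t: 14.62
tool_pos: [0.5608, -0.1652, 0.2124]
orientation: [-0.907, 1.373, 0.905]
force: [-0.1, 0.8, 0.1]
opening: 0.0931
```

>>> jog_arm(
  targets=[
    [-3,0,0,0,0,0,0],
    [-6,0,0,0,0,0,0],
    [-10,0,0,0,0,0,0],
    [-12,0,0,0,0,0,0],
    [-12,0,0,0,0,0,0],
  ],
)

```text
t: 15.25
tool_pos: [0.5614, -0.1654, 0.3345]
orientation: [-0.91, 1.371, 0.902]
force: [-0.2, 0.1, -1.3]
opening: 0.0932
```

Run:
```python
from h import *
s=robot.read_state();print(s["t"],s["tool_pos"],s["force"],s["opening"],abs(s["dq"]).max())
cs=cam("scene");cv2.imwrite("pics/p25.png",cs["frame"][:,:,::-1])
u,v=proj(cs,[[.559,-.165,.12]])[0].astype(int)
zoom(cs,u-55,v-100,110,150,4,[],"pics/p24.png")
```

```text
15.25 [ 0.5614431  -0.1654261   0.33452905] [-0.15268478  0.14145814 -1.30442826] 0.0931959506287925 0.06430773970200021
```

View pics/p24.png

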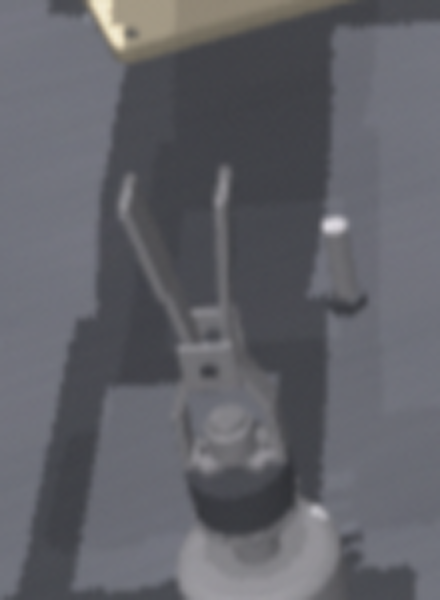

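View pics/p25.png

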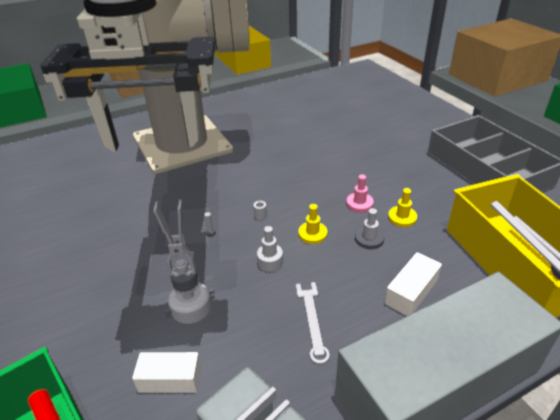

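The tweezers stand by themselves, unchanged, on the arbor: hinge at (209,370) and flats at (127,195) and (223,187) in the crop. The gripper is clear above and all the bystanders are in place. Handing in.

```bash
python3 -c "
from h import *
print(ticket.close_job())"
```

```text
the job is handed in; nothing more can be done
None
```

I took the tweezers off the post and pressed the sleeve down with them. They closed round the arbor, I let go, and I handed the job in at about 15.3 s. No verdict was reported.

- **Pressing:** contact reached about 16.5 N (force reading plus the tweezers' weight), with the sleeve about 7 mm down. Lateral force on the tool went up to about 4 N, which I took to be friction on the sleeve. The highest contact force I read was about 16.7 N. I only saw the force at the end of each call, so a brief peak between readings would not show.
- **Closing:** on release the tweezers slid up about 3–6 mm. The images put the sleeve about 3–4 mm down, which fits the jaws resting under the groove's upper edge.
- **Final checks:** the images show the tweezers upright and standing by themselves. The flats are about 35–36 mm apart, which fits a grip in the 13 mm groove; gripping the 20 mm spindle would give about 26 mm. The gripper is well clear above and the bystanders look unmoved.
- **Uncertainty:** these checks come from camera pictures with 1–2 mm resolution, and I had no direct reading of the jaw angle. The cameras also disagreed by 1–2 pixels on the arbor and up to about 5 mm on the post's foot, so I centred the jaws relative to the spindle in the scene view.

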